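# Stack a flow cell in its assembly jig

## Task

Get the flow cell ready for screwing together: push the big aluminium block along the desk into the open front of the grey jig until it is fully home against the back, then lay the white spacer frame on it and the steel cover plate with the grip bar on top of the frame. Each part must lie flat and square inside the jig and right back against the jig's rear stops. Keep the block down on the desk, and do not disturb the bottles, the timer or the marker.

Things in the scene. Friction and masses are not known exactly. Their poses are not given: they have to be found in the camera images.
- jig: Grey U-shaped jig, fixed, open front. Origin: on the desk where the seated block's underside centre lies; x points in to the back, z up. Pocket 115 mm wide; rear stops' faces at x=+42 mm, side walls from x=-36, mouth flares (40 high) from there to 147 wide at x=-68. Walls, stops 14 thick, 56 high, top 8 mm sloped 6 mm as lead-in; middle 60 mm of the back only 22 high, for a finger.
- jig_seat (a point): Point in the jig where the spacer's centre lies when seated on the block against the rear stops: 9 mm behind the jig's origin along its x, 37 mm above the desk. Seated, the cover's grip point is 29 mm above it. Axes as the jig's.
- block_centre (a point): Centre (half-way up) of the loose aluminium block, 84 mm along its x, 110 along its y, 30 high, 0.35 to 0.65 kg, too wide to grasp; dark marks on top; both ways round are equal. It starts on the desk before the jig's mouth, its x roughly along the jig's x.
- spacer_centre (a point): Centre (half-way up) of the loose white spacer, a flat rectangular frame 66 mm along its x, 110 along its y, 14 thick, window 30 x 68, about 0.12 kg, lying flat on the desk. Grasp it across its 66 mm width. The two ways round are equal.
- cover_grip (a point): Mid-point of the grip bar of the loose steel cover plate, 22 mm above the plate's underside. Plate 66 mm along its x, 110 along its y, 8 thick, about 0.22 kg, lying flat on the desk; upright dark bar 64 long along y, 12 thick along x, from 8 to 33 mm above the underside. The two ways round are equal.
- ethanol_bottle_centre (a point): Centre of the white bottle with blue cap, 50 mm wide, 125 mm high; bystander.
- stain_bottle_1_centre (a point): Centre of one small brown bottle, 30 mm wide, 74 mm high; bystander.
- stain_bottle_2_centre (a point): Centre of the other small brown bottle, 30 mm wide, 74 mm high; bystander.
- glue_bottle_centre (a point): Centre of the white bottle with orange cap, 34 mm wide, 88 mm high; bystander.
- timer_centre (a point): Centre of the white timer lying on the desk, 64 x 64 x 19 mm; bystander.
- marker_2_centre (a point): Centre of the black marker lying on the desk, 138 mm long, 12 mm thick; bystander.

How it is judged:
On the way, in this order (a step that is already met when the one before it is completed fails the run):
1. the block is home in the jig, on the desk and square against the back (x of block_centre in the frame of jig between -0.005 and 0.004 m and y of block_centre in the frame of jig between -0.006 and 0.006 m and z of block_centre in the frame of jig between 0.011 and 0.019 m and angle between the x axis of block_centre and the x axis of jig, either way round below 0.07 rad and angle between block_centre's own z axis and vertical below 0.05 rad), for 0.2 s.
2. the spacer lies flat on the block, square and against the rear stops (all of step 1 and x of spacer_centre in the frame of jig between 0.004 and 0.013 m and y of spacer_centre in the frame of jig between -0.006 and 0.006 m and z of spacer_centre in the frame of jig between 0.033 and 0.041 m and angle between the x axis of spacer_centre and the x axis of jig, either way round below 0.07 rad and angle between spacer_centre's own z axis and vertical below 0.05 rad), for 0.2 s.
At the end, for the whole second after the job is handed in: Block, spacer and cover lie in the jig on one another in this order, at rest: each within 5 mm of contact with the rear stops, within 6 mm of the pocket's centre line, within 4 mm of its proper height, turned less than 0.07 rad from the jig and tilted less than 0.05 rad (all of step 2 and x of cover_grip in the frame of jig between 0.004 and 0.013 m and y of cover_grip in the frame of jig between -0.006 and 0.006 m and z of cover_grip in the frame of jig between 0.062 and 0.07 m and angle between the x axis of cover_grip and the x axis of jig, either way round below 0.07 rad and angle between cover_grip's own z axis and vertical below 0.05 rad and linear speed of each of block, spacer, cover below 0.02 m/s); the robot touches nothing.
It fails at once if the block is lifted off the desk by more than 20 mm (height (world z) of block_centre above 0.035 m).
It fails at once if a bottle, the timer or the marker is moved more than 30 mm (distance of any of ethanol_bottle_centre, stain_bottle_1_centre, stain_bottle_2_centre, timer_centre, marker_2_centre, glue_bottle_centre from where it was at the start of the episode above 0.03 m).
It also fails if it takes over 72 s, if anything falls off the work surface, if the arm or the gripper's body presses on something with over 40 N, if the wrist force passes 120 N, or if a joint passes its speed limit or range.

## Robot

A 7-joint arm with a two-finger parallel gripper is mounted at the origin on a cart in front of the work surface, level with it; the furniture and walls round the work are solid. World frame = base frame: x ahead of the robot, y to its left, z up, the work surface at z = 0. Lengths are in m, angles in rad, forces in N, time in s.
With the tool pointing down it reaches from about 0.35 to 0.775 m from the base axis. Payload 3.1 kg.
Tool frame: the origin (TCP) lies between the finger pads; the fingertips stand 25 mm ahead of it and the grasp point (between the pads) lies 6 mm ahead of it; z points along the fingers, y is the line along which they close (so a half turn about z gives the same grasp; the last joint's range is limited). The gripper opens to 85 mm and grips with 20 to 120 N. Pads are 22 mm wide; open, the fingers measure 114 mm over their backs; the gripper's body (76 mm by 85 mm) begins 54 mm behind the grasp point. The pads swing forward as they close: fully open they stand 13 mm farther back than shut.
Start: joints at [1.229, 0.311, 0.014, 1.512, -0.004, 1.319, -0.027], TCP at [0.162, -0.525, 0.256] pointing down, gripper open.
Joint ranges: [-2.7, 2.7], [-0.3, 1.91], [-1.27, 1.3], [0.12, 2.57], [-1.44, 4.58], [0.2, 2.03], [-3.05, 3.05]. Speed limits (rad/s): [2.79, 2.79, 3.14, 3.14, 3.14, 3.14, 3.14].

## Interface

Orientations are given as [roll, pitch, yaw] about the fixed x, y, z axes, in that order (R = Rz(yaw) Ry(pitch) Rx(roll)).
In Python, from cell import manip, imaging gives the robot as it stands.
- The arm moves only by the tool send_rows, never from a script. Its argument "rows" is a list of rows, each a list of 5 numbers: the closure, from 0 (fully open) to 1 (shut), then the shift along the tool's x, y, z in cm, then the turn about the tool's z in rad. In form: [[grip, x, y, z, yaw], ...]. A call has 1 to 20 rows; each row is the pose to reach, as a shift and turn from the pose commanded when the call began, along the tool's axes at that moment; what a row does not reach only later rows make up. A row lasts 1/8 s, in which the tool goes at most 62.5 mm and 10.7 degrees, less where a joint would pass 70% of its speed; a pose out of reach is approached as far as the arm can. A call with a gripper value outside its range is refused whole. The fingers move at their own pace and stop on an object; "grip_force" is the grip in N (left out, the last holds). Time passes only in rows, so rows that repeat a pose let the fingers close. It gives the time, the measured TCP pose, the force, the opening and the grip force at its end, in the units of the state.
- manip.read_state(): the state, without advancing time (a new reading comes with each control period).
- imaging.snapshot(name): name is "scene" or "side" or "wrist"; returns (picture, depth): 480x640x3 uint8, red, green, blue; 480x640 float32, m along the optical axis (not along the pixel's ray), 0 where there is no reading.
- imaging.get_calibration(name): a dict with "mtx" (3x3 intrinsics, pixels), "R" (3x3) and "t" (3): a world point X has camera coordinates R X + t; the wrist camera has in their place "hand_eye" (4x4, takes a point from camera to tool coordinates, whose origin is the TCP and whose axes are the flange's). Camera axes: x right, y down, z forward; pixel columns grow to the right and rows downward; lengths in m; the calibration is good to about 2 mm. A picture is of the moment at which its call begins: read the wrist's pose just before it. get_calibration takes no time and is no camera call.
- manip.job_done(): hands the job in; it is judged then, once.
The state is a dict: "time_s": time; "joint_pos": joint angles; "qd": joint speeds; "joint_efforts": joint torques, N m; "eef_pos": TCP position; "eef_rot": TCP orientation; "ft_force": force on the tool from outside, world axes, zero at the start; "torque": the same for the moment, N m; "finger_gap": finger opening in m; "gripper_force": force on a finger pad.
Only numpy, scipy, OpenCV 4.12 (cv2) and the standard library are available. Lean on these libraries where they do the work, as an engineer would, in place of code of your own. Each camera call takes 0.05 s, during which the arm holds its last target. There are 200 camera calls.

## Working session

There is one attempt and no reset: what is moved stays moved. The work goes in short steps, Python scripts to look and compute and a tool call to move; the robot and the scene stay as the last step left them, time stands still between calls to the robot, and variables do not carry over. Pictures are saved under pics/ and viewed, at most 10 in all, crops included, and the job is handed in when it is done.

Besides the shell and the picture viewer there is one more tool, called after "Request:" as name(argument=value, ...) on one line, values as JSON. send_rows: Moves the arm, as the interface text tells. Its arguments: {"type":"object","properties":{"rows":{"type":"array","items":{"type":"array","items":{"type":"number"}}},"grip_force":{"type":"number"}},"required":["rows"]}

```bash
mkdir -p pics; ls
python3 - <<'E'
from cell import manip, imaging
import cv2,numpy as np
s=manip.read_state();print({k:np.round(v,3) for k,v in s.items()})
for n in ["scene","side"]:
    p,d=imaging.snapshot(n);cv2.imwrite(f"pics/{n}0.png",p[:,:,::-1]);np.save(f"pics/{n}0d.npy",d)
    c=imaging.get_calibration(n);R=np.array(c["R"]);t=np.array(c["t"]);print(n,np.round(c["mtx"],1).tolist(),np.round(R,3).tolist(),(-R.T@t).round(3), (d>0).mean())
print(imaging.get_calibration("wrist"))
E
```

```text
pics
{'time_s': np.float64(0.0), 'joint_pos': array([ 1.229,  0.312,  0.014,  1.513, -0.004,  1.319, -0.027]), 'qd': array([-0.001,  0.002, -0.   ,  0.002,  0.001,  0.002,  0.001]), 'joint_efforts': array([-0.0000e+00, -3.7991e+01,  1.4600e-01, -2.3059e+01,  1.2000e-02,
        1.4000e-02,  0.0000e+00]), 'eef_pos': array([ 0.162, -0.525,  0.255]), 'eef_rot': array([-3.139,  0.   ,  0.3  ]), 'ft_force': array([-0.336, -0.701, -1.019]), 'torque': array([-0.008,  0.034,  0.017]), 'gripper_force': np.float64(0.0), 'finger_gap': np.float64(0.086)}
scene [[537.9, 0.0, 325.3], [0.0, 537.9, 239.3], [0.0, 0.0, 1.0]] [[-0.886, -0.464, -0.013], [-0.217, 0.44, -0.871], [0.41, -0.769, -0.49]] [0.087 0.822 0.69 ] 0.9959147135416667
side [[530.0, 0.0, 313.4], [0.0, 530.0, 244.1], [0.0, 0.0, 1.0]] [[0.904, -0.426, -0.027], [-0.203, -0.375, -0.904], [0.375, 0.823, -0.426]] [ 0.234 -0.904  0.464] 0.8664388020833333
{'mtx': array([[344.23745536,   0.        , 320.52318495],
       [  0.        , 344.23745536, 237.83117019],
       [  0.        ,   0.        ,   1.        ]]), 'hand_eye': array([[-8.22274831e-05, -9.60166556e-01, -2.79428307e-01,
         6.93676345e-02],
       [ 9.99999991e-01, -1.08787891e-04,  7.95445981e-05,
         7.77720096e-04],
       [-1.06774479e-04, -2.79428298e-01,  9.60166556e-01,
        -1.17822127e-01],
       [ 0.00000000e+00,  0.00000000e+00,  0.00000000e+00,
         1.00000000e+00]])}
```

View pics/scene0.png

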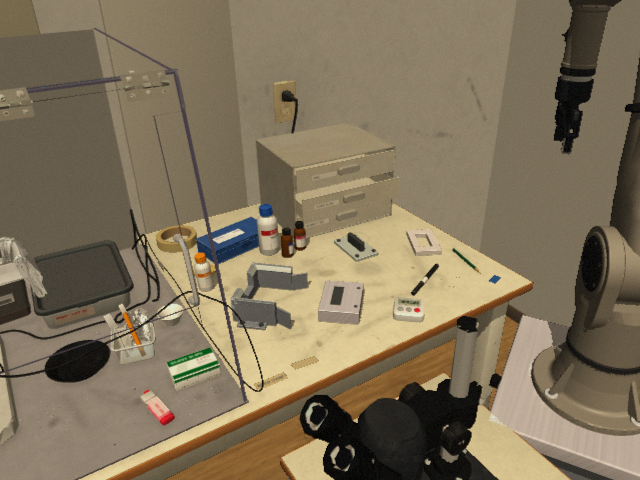

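View pics/side0.png

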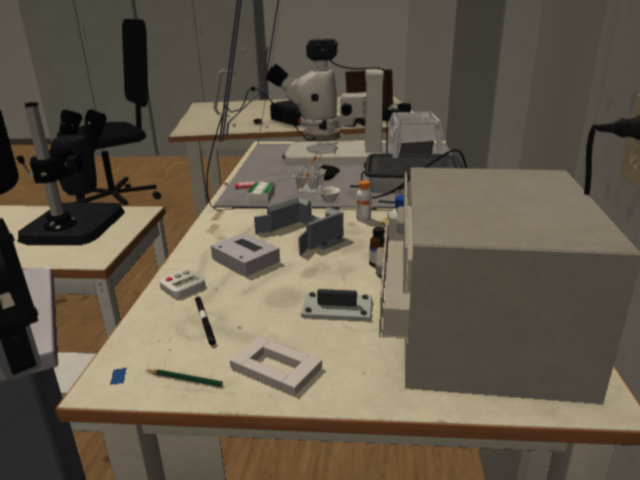

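The scene view shows the block at (341,302), jig at (270,295), cover at (356,246), spacer at (424,242), timer at (408,309) and marker at (425,279). The bottles stand at (267,230), (287,243), (299,236) and (203,272), and a drawer unit and a clear screen are behind them. The side view agrees: block (245,252), jig (300,228), cover (337,303), spacer (277,365).

```bash
cat > h.py <<'E'
import numpy as np, cv2
from cell import manip, imaging
from scipy.spatial.transform import Rotation as Ro
def cloud(name,d,state=None):
    c=imaging.get_calibration(name);K=np.array(c["mtx"])
    v,u=np.mgrid[:480,:640]
    X=np.stack([(u-K[0,2])/K[0,0]*d,(v-K[1,2])/K[1,1]*d,d],-1)
    if name=="wrist":
        H=np.array(c["hand_eye"]);X=X@H[:3,:3].T+H[:3,3]
        return X@Ro.from_euler('xyz',state["eef_rot"]).as_matrix().T+state["eef_pos"]
    R=np.array(c["R"]);t=np.array(c["t"]);return (X-t)@R
def project(name,P):
    c=imaging.get_calibration(name);q=np.array(c["R"])@P+c["t"];q=np.array(c["mtx"])@q;return q[:2]/q[2]
E
python3 - <<'E'
from h import *
# top-down maps from both depths, 2mm/pixel, colour=img; plus height
import cv2
x0,x1,y0,y1=-0.15,0.65,-0.85,0.45
pts={}
for n in ["scene","side"]:
    d=np.load(f"pics/{n}0d.npy");P=cloud(n,d);pts[n]=P
P=pts["scene"]
for k,(u,v) in dict(block=(330,315),desk=(380,270),timer=(408,305),spacer=(412,235),cover=(375,256),bar=(356,238),jigtop=(290,268),jig2=(285,305),eth=(267,210),st1=(287,233),st2=(300,227),glue=(201,257),marker=(425,279),drawer=(345,200),drawtop=(330,150),post=(236,380),posttop=(175,75),posmid=(210,230),blue=(228,238),deskedge=(527,284),deskedge2=(300,378)).items():
    print(k,P[v,u].round(3))
H=np.zeros((650,400,3),np.uint8)
for n in ["side","scene"]:
    img=cv2.imread(f"pics/{n}0.png");Q=pts[n].reshape(-1,3);C=img.reshape(-1,3)
    m=(Q[:,2]<0.4)&(Q[:,2]>-0.02)&(Q[:,0]>x0)&(Q[:,0]<x1)&(Q[:,1]>y0)&(Q[:,1]<y1)
    Q=Q[m];C=C[m];o=np.argsort(Q[:,2]);Q=Q[o];C=C[o]
    H[((y1-Q[:,1])/.002).astype(int).clip(0,649),((Q[:,0]-x0)/.002).astype(int).clip(0,399)]=C
cv2.imwrite("pics/top.png",H[50:])
E
```

```text
block [0.492 0.047 0.021]
desk [ 0.479 -0.187 -0.001]
timer [ 0.364 -0.061  0.018]
spacer [ 0.46  -0.354  0.016]
cover [ 0.514 -0.238  0.001]
bar [ 0.571 -0.249  0.032]
jigtop [ 0.627 -0.024  0.056]
jig2 [0.606 0.037 0.003]
eth [ 0.753 -0.133  0.122]
st1 [ 0.704 -0.139  0.069]
st2 [ 0.695 -0.187  0.064]
glue [0.794 0.068 0.089]
marker [ 0.367 -0.18   0.011]
drawer [ 0.622 -0.291  0.109]
drawtop [ 0.702 -0.366  0.205]
post [0.567 0.269 0.003]
posttop [0.628 0.243 0.525]
posmid [0.582 0.267 0.302]
blue [ 0.85  -0.096  0.04 ]
deskedge [ 0.16 -0.28 -0.  ]
deskedge2 [ 0.469  0.209 -0.001]
```

View pics/top.png

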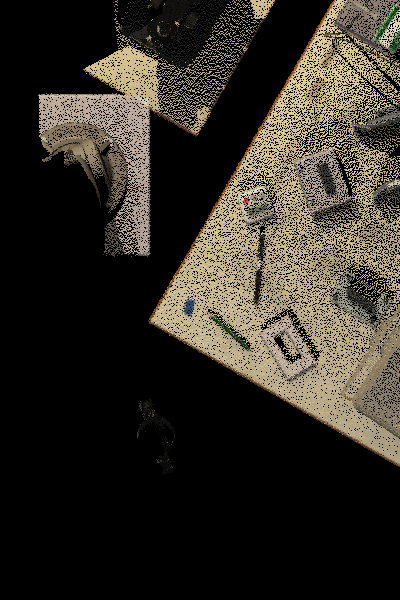

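The top-down map shows the layout: block around (325,185), spacer around (290,345), cover around (365,293), with the jig off the right edge. Next I'll extract the poses by height bands.

Run:
```python
from h import *
def comp(n,P,zlo,zhi,box):
    m=(P[...,2]>zlo)&(P[...,2]<zhi)&(P[...,0]>box[0])&(P[...,0]<box[1])&(P[...,1]>box[2])&(P[...,1]<box[3])
    k,l,s,c=cv2.connectedComponentsWithStats(m.astype(np.uint8),connectivity=8)
    for i in range(1,k):
        if s[i,4]<40: continue
        Q=P[l==i];r=cv2.minAreaRect((Q[:,:2]*1000).astype(np.float32))
        print(n,"px",s[i,:4],s[i,4],"c",np.round(r[0],1),"size",np.round(r[1],1),"ang",round(r[2],1),"z",np.median(Q[:,2]).round(4))
for n in ["scene","side"]:
    P=cloud(n,np.load(f"pics/{n}0d.npy"))
    print("noise desk",P[...,2][(abs(P[...,0]-.45)<.02)&(abs(P[...,1]+.25)<.02)].mean().round(4),P[...,2][(abs(P[...,0]-.45)<.02)&(abs(P[...,1]+.25)<.02)].std().round(4))
    print("block");comp(n,P,.026,.036,(.35,.6,-.05,.15))
    print("spacer");comp(n,P,.010,.020,(.3,.55,-.45,-.28))
    print("cover");comp(n,P,.005,.012,(.45,.65,-.33,-.17));print("bar");comp(n,P,.029,.037,(.45,.65,-.33,-.17))
    print("jig");comp(n,P,.045,.062,(.5,.78,-.1,.25))
    print("timer");comp(n,P,.014,.024,(.3,.45,-.12,0.02));
    print("tall");comp(n,P,.06,.15,(.4,.78,-.3,.25))
```

```text
noise desk 0.0013 0.0014
block
scene px [318 281  45  35] 1144 c [494.4  -8.9] size [ 84.5 108.1] ang 19.0 z 0.0308
scene px [268 309  23  11] 94 c [577.9  99.7] size [46.8 14.6] ang 12.5 z 0.0308
spacer
scene px [407 229  35  25] 479 c [ 427.1 -346.2] size [ 67.6 116.7] ang 32.1 z 0.0148
cover
scene px [334 236  45  25] 427 c [ 571.8 -248. ] size [ 69.8 115.8] ang 56.2 z 0.0088
bar
scene px [348 233  17  12] 74 c [ 572.3 -248.4] size [13.4 64.8] ang 53.9 z 0.0335
jig
scene px [247 263  46  16] 380 c [ 6.649e+02 -5.000e-01] size [95.4 46.5] ang 22.5 z 0.0535
scene px [231 288  46  22] 400 c [635.4 100.1] size [94.  45.5] ang 13.5 z 0.0542
timer
scene px [393 298  31  20] 521 c [362.5 -57.2] size [61.  64.5] ang 18.8 z 0.0177
tall
scene px [283 180  68  51] 1633 c [ 706.4 -272.5] size [151.5 130.5] ang 55.4 z 0.1065
scene px [257 204  21  32] 505 c [ 759.3 -137.6] size [46.9 40.5] ang 23.1 z 0.0916
scene px [282 227   9  11] 70 c [ 709.6 -145.6] size [19.3 21.1] ang 65.1 z 0.0718
noise desk 0.0003 0.0009
block
side px [254 216  22   8] 93 c [575.2  96.4] size [ 8.8 47.1] ang 83.5 z 0.
[... 163 characters left out ...]
g 32.1 z 0.0142
cover
side px [301 293  71  27] 1119 c [ 570.5 -249.2] size [ 69.1 109.8] ang 58.0 z 0.0082
bar
side px [317 289  40   7] 209 c [ 570.3 -248.6] size [17.4 63.5] ang 55.5 z 0.0323
jig
side px [267 196  44  17] 316 c [634.7  98.7] size [94.8 43.9] ang 16.4 z 0.052
side px [306 208  38  22] 328 c [664.5  -4. ] size [93.7 44.5] ang 26.6 z 0.0528
timer
side px [213 250  10   9] 41 c [445.2   3.2] size [ 3.6 32.7] ang 16.0 z 0.0182
side px [160 270  44  23] 575 c [361.4 -59.6] size [62.1 62.6] ang 18.8 z 0.0169
tall
side px [373 195  31  79] 1112 c [ 688.2 -208.9] size [218.   52.3] ang 56.2 z 0.0763
side px [407 201   5  29] 130 c [ 696.2 -257.9] size [96.6  7. ] ang 55.5 z 0.1407
```

Estimates so far, in mm:

| Part | Position | Angle |
|---|---|---|
| Block | (494,-10) | 19° |
| Spacer | (427,-346) | 32° |
| Cover | (571,-249) | about 56° |
| Jig | near (640,46) | about 18° |

I'll move over the jig for a close wrist view.

Request:
send_rows(rows=[[0.4, 58, -40, -5, 0], [0.4, 58, -40, -5, 0], [0.4, 58, -40, -5, 0], [0.4, 58, -40, -5, 0], [0.4, 58, -40, -5, 0], [0.4, 58, -40, -5, 0], [0.4, 58, -40, -5, 0], [0.4, 58, -40, -5, 0], [0.4, 58, -40, -5, 0], [0.4, 58, -40, -5, 0], [0.4, 58, -40, -5, 0], [0.4, 58, -40, -5, 0], [0.4, 58, -40, -5, 0], [0.4, 58, -40, -5, 0], [0.4, 58, -40, -5, 0], [0.4, 58, -40, -5, 0]])

```text
time_s: 2.1
eef_pos: [0.5981, 0.0266, 0.3066]
eef_rot: [3.141, 0.0, 0.298]
ft_force: [-0.2, 0.0, -0.2]
finger_gap: 0.0513
gripper_force: 0.0
```

Run:
```python
from h import *
s=manip.read_state();print({k:np.round(s[k],3) for k in["time_s","eef_pos","eef_rot","finger_gap","qd","ft_force"]})
p,d=imaging.snapshot("wrist");cv2.imwrite("pics/w1.png",p[:,:,::-1]);np.save("pics/w1d.npy",d)
P=cloud("wrist",d,s)
import pickle;pickle.dump(s,open("pics/w1s","wb"))
def comp(zlo,zhi,box):
    m=(P[...,2]>zlo)&(P[...,2]<zhi)&(P[...,0]>box[0])&(P[...,0]<box[1])&(P[...,1]>box[2])&(P[...,1]<box[3])
    k,l,st,c=cv2.connectedComponentsWithStats(m.astype(np.uint8),connectivity=8)
    for i in range(1,k):
        if st[i,4]<40: continue
        Q=P[l==i];r=cv2.minAreaRect((Q[:,:2]*1000).astype(np.float32))
        print(st[i],"c",np.round(r[0],1),"size",np.round(r[1],1),"ang",round(r[2],1),"z",np.median(Q[:,2]).round(4))
print("block");comp(.026,.036,(.35,.6,-.1,.15));print("jig");comp(.050,.062,(.5,.78,-.1,.25));comp(.035,.045,(.5,.78,-.1,.25))
print("tall");comp(.06,.15,(.4,.85,-.3,.25));print("cover");comp(.005,.012,(.45,.65,-.33,-.17));print("bar");comp(.029,.037,(.45,.65,-.33,-.17))
```

```text
{'time_s': np.float64(2.1), 'eef_pos': array([0.598, 0.027, 0.307]), 'eef_rot': array([3.141, 0.   , 0.298]), 'finger_gap': np.float64(0.051), 'qd': array([-0.005,  0.003, -0.007, -0.003, -0.001,  0.001,  0.   ]), 'ft_force': array([-0.182,  0.024, -0.176])}
block
[ 280  254   90   65 5500] c [495.  -12.2] size [ 84.7 110. ] ang 19.1 z 0.0301
jig
[ 243  104   42   91 1557] c [635.2  98. ] size [91.4 42.1] ang 16.2 z 0.0556
[ 342  105   43   92 1539] c [663.6   1. ] size [92.  42.2] ang 16.2 z 0.0556
[247 119  16 102 233] c [609.5 100.6] size [111.4  12.7] ang 6.8 z 0.0399
[364 121   5  72  86] c [659.1  -7.6] size [75.9  0.5] ang 16.3 z 0.0404
[364 194  16  29 107] c [608.7 -32. ] size [35.9  4. ] ang 42.4 z 0.0399
tall
[340   0  21   5  59] c [786.9  55.2] size [ 3.4 18.4] ang 17.0 z 0.0621
[ 509   65   93   60 4119] c [ 760.8 -140.3] size [50.  42.6] ang 27.2 z 0.0972
[ 538  114  102  183 8231] c [ 687.8 -267.8] size [149.5 111.2] ang 47.0 z 0.0908
[505 141  27  22 485] c [ 710.  -147.6] size [20.7 21.4] ang 21.6 z 0.0731
cover
[ 467  234   99   85 2959] c [ 571.2 -249.4] size [ 67.6 109.9] ang 57.0 z 0.0081
bar
[502 267  49  36 507] c [ 571.5 -248.9] size [12.7 64. ] ang 57.2 z 0.0328
```

View pics/w1.png

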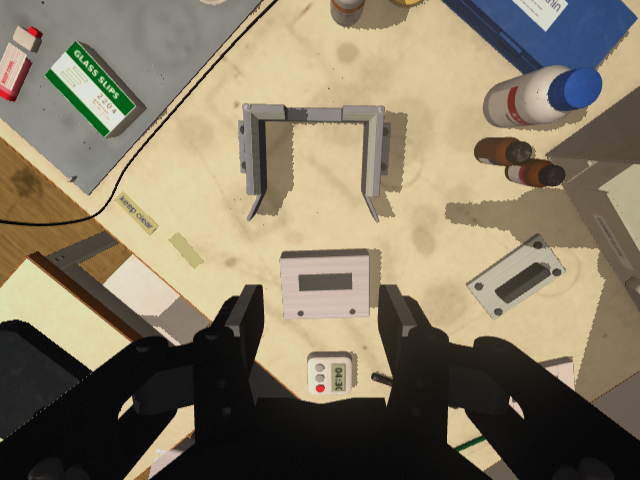

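The wrist view shows the jig upright at cols 243-385, rows 104-220. The block is centred near (325,284), slightly right of the jig's axis, with the timer behind it at (330,373). Results: jig origin (639.8,46.7) mm at 16.3°, block (495,-12) at 19.1°, which puts it 16 mm off to the side. I'll go behind the block and push with both fingers on its face.

Request:
send_rows(rows=[[0.4, -17.4, 0.9, 14, -0.035], [0.4, -17.4, 0.9, 14, -0.035], [0.4, -17.4, 0.9, 14, -0.035], [0.4, -17.4, 0.9, 14, -0.035], [0.4, -17.4, 0.9, 14, -0.035], [0.4, -17.4, 0.9, 19, -0.035], [0.4, -17.4, 0.9, 24, -0.035], [0.4, -17.4, 0.9, 27.8, -0.035], [0.4, -17.4, 0.9, 27.8, -0.035], [0.4, -17.4, 0.9, 27.8, -0.035]])

```text
time_s: 3.4
eef_pos: [0.4374, -0.0317, 0.03]
eef_rot: [3.14, -0.004, 0.335]
ft_force: [0.6, -0.9, 0.3]
finger_gap: 0.0512
gripper_force: 0.0
```

Request:
send_rows(rows=[[0.4, 0.6, 0, 0, 0], [0.4, 1.2, 0, 0, 0], [0.4, 2.2, -0.15, 0, 0.005], [0.4, 3.2, -0.35, 0, 0.01], [0.4, 4.2, -0.55, 0, 0.018], [0.4, 5.2, -0.75, 0, 0.025], [0.4, 6.2, -0.95, 0, 0.032], [0.4, 7.2, -1.15, 0, 0.04], [0.4, 8.2, -1.3, 0, 0.046], [0.4, 9.3, -1.45, 0, 0.049], [0.4, 9.3, -1.45, 0, 0.049]])

```text
time_s: 4.78
eef_pos: [0.5187, 0.0123, 0.0287]
eef_rot: [3.141, -0.001, 0.286]
ft_force: [-0.0, -0.6, -0.1]
finger_gap: 0.0515
gripper_force: 0.4
```

```bash
cat > look.py <<'E'
from h import *
import sys
J=np.array([.6398,.0467]);A=0.284
RJ=np.array([[np.cos(A),np.sin(A)],[-np.sin(A),np.cos(A)]])
def look(cam,zlo,zhi,box=(-.25,.06,-.065,.065),show=None,minpx=60):
    s=manip.read_state();p,d=imaging.snapshot(cam);P=cloud(cam,d,s)
    print("tcp jig",((s["eef_pos"][:2]-J)@RJ.T*1000).round(1),"z",(s["eef_pos"][2]*1000).round(1),"yaw-j",round(s["eef_rot"][2]-A,3),"gap",s["finger_gap"].round(4),"F",s["ft_force"].round(1))
    if show: cv2.imwrite(show,p[:,:,::-1])
    Q=(P[...,:2]-J)@RJ.T
    m=(P[...,2]>zlo)&(P[...,2]<zhi)&(Q[...,0]>box[0])&(Q[...,0]<box[1])&(Q[...,1]>box[2])&(Q[...,1]<box[3])&(d>0)
    k,l,st,c=cv2.connectedComponentsWithStats(m.astype(np.uint8),connectivity=8)
    for i in range(1,k):
        if st[i,4]<minpx: continue
        q=(Q[l==i]*1000).astype(np.float32);r=cv2.minAreaRect(q)
        print(cam,st[i],"cJ",np.round(r[0],1),"size",np.round(r[1],1),"ang",round(r[2],1),"z",np.median(P[...,2][l==i]).round(4),"min",q.min(0).round(1),"max",q.max(0).round(1))
    return P,Q,p
E
python3 - <<'E'
from look import *
look("wrist",.025,.037);look("scene",.025,.037)
E
```

```text
Traceback (most recent call last):
  File "look.py", line 7, in look
    print("tcp jig",((s["eef_pos"][:2]-J)@RJ.T*1000).round(1),"z",(s["eef_pos"][2]*1000).round(1),"yaw-j",round(s["eef_rot"][2]-A,3),"gap",s["finger_gap"].round(4),"F",s["ft_force"].round(1))
                                                                                                                                           ^^^^^^^^^^^^^^^^^^^^^
AttributeError: 'float' object has no attribute 'round'
```

```bash
sed -i 's/s\["finger_gap"\].round(4)/round(float(s["finger_gap"]),4)/; s/(s\["eef_pos"\]\[2\]\*1000).round(1)/round(float(s["eef_pos"][2])*1000,1)/; s/s\["ft_force"\].round(1)/np.round(s["ft_force"],1)/; s/(s\["eef_pos"\]\[:2\]-J)/(np.array(s["eef_pos"][:2])-J)/' look.py
python3 - <<'E'
from look import *
look("wrist",.025,.037);look("scene",.025,.037)
E
```

```text
tcp jig [-125.9    1. ] z 28.7 yaw-j 0.002 gap 0.0514 F [-0.6  0.4 -0.5]
wrist [ 108    0   36  129 2596] cJ [-35.5  59.1] size [ 5.4 38. ] ang 78.3 z 0.0313 min [-53.7  56.4] max [-16.5  65. ]
wrist [ 499    0   37  129 2627] cJ [-35.1 -59.1] size [38.3  5.3] ang 10.6 z 0.0313 min [-53.5 -65. ] max [-16.1 -56.3]
wrist [  145    57   352   309 80272] cJ [-85.6   0.3] size [110.2 106.5] ang 89.9 z 0.0302 min [-138.9  -54.8] max [-32.3  55.3]
tcp jig [-125.9    1.1] z 28.7 yaw-j 0.002 gap 0.0513 F [-0.1 -1.  -0.1]
scene [ 248  274   82   43 1329] cJ [-47.2 -13.1] size [108.5 200.6] ang 50.8 z 0.0309 min [-138.  -65.] max [57.1 59.9]
```

The block is square and on the centre line (y +0.3 mm, 74 mm to go). I'll push it home straight.

Request:
send_rows(rows=[[0.4, 1.0, 0, 0, 0], [0.4, 2.0, 0, 0, 0], [0.4, 3.0, 0, 0, 0], [0.4, 4.0, 0, 0, 0], [0.4, 5.0, 0, 0, 0], [0.4, 6.0, 0, 0, 0], [0.4, 6.8, 0, 0, 0], [0.4, 7.3, 0, 0, 0], [0.4, 7.6, 0, 0, 0], [0.4, 7.6, 0, 0, 0]])

```text
time_s: 6.18
eef_pos: [0.5899, 0.0335, 0.028]
eef_rot: [-3.141, 0.002, 0.286]
ft_force: [-4.8, -0.3, 1.5]
finger_gap: 0.0512
gripper_force: 2.4
```

Run:
```python
from look import *
look("wrist",.025,.037);look("scene",.025,.034,(-.1,.06,-.056,.056))
```

```text
tcp jig [-51.6   1.3] z 28.0 yaw-j 0.002 gap 0.0512 F [-4.8 -0.3  1.5]
wrist [  119     0   409   366 93335] cJ [-4.4  0.2] size [119.6 130. ] ang 0.3 z 0.0302 min [-64.2 -65. ] max [55.5 65. ]
tcp jig [-51.6   1.3] z 28.0 yaw-j 0.002 gap 0.0508 F [-5.2 -1.3  2.1]
scene [246 276  48  33 681] cJ [7.7 5.1] size [ 80.1 134.9] ang 36.7 z 0.031 min [-63.1 -55.7] max [56.1 47.8]
```

Request:
send_rows(rows=[[0.4, 0.2, 0, 0, 0], [0.4, 0.4, 0, 0, 0], [0.4, 0.4, 0, 0, 0]])

```text
time_s: 6.65
eef_pos: [0.59, 0.0335, 0.028]
eef_rot: [3.142, 0.011, 0.286]
ft_force: [-12.4, -3.7, 9.8]
finger_gap: 0.0513
gripper_force: 6.7
```

Run:
```python
from look import *
P,Q,p=look("wrist",.025,.034,(-.06,.0415,-.056,.056),show="pics/w2.png")
# block rear edge in image: height profile along centre line away from fingers
for y in (-.045,0,.045):
    m=(abs(Q[...,1]-y)<.004)&(Q[...,0]<-.02)&(P[...,2]>.027)&(P[...,2]<.033);print(y,(Q[m][:,0].min()*1000).round(1))
```

```text
tcp jig [-51.5   1.3] z 28.0 yaw-j 0.002 gap 0.0513 F [-12.4  -3.7   9.8]
wrist [  142    56   359   296 81427] cJ [-9.2  0.4] size [110.1 101.5] ang 90.0 z 0.0302 min [-60.  -54.6] max [41.5 55.4]
-0.045 -42.2
0 -42.6
0.045 -42.2
```

View pics/w2.png

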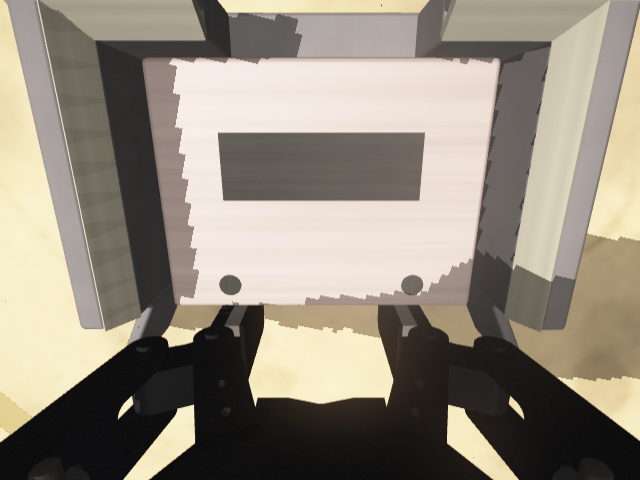

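The block is home: its front edge sits at x=-42.3 mm and it is centred and square against the rear stops at image row 57. I'll back off and go over the spacer.

Request:
send_rows(rows=[[0.4, -1.5, 0, 0, 0], [0.4, -3, 0, 0, 0], [0.4, -3.5, 0, -6, 0], [0, -8, 5, -11, -0.18], [0, -14, 12, -17, -0.37], [0, -20, 20, -17, -0.56], [0, -26.6, 31.8, -17, -1.847], [0, -26.6, 31.8, -17, -1.847], [0, -26.6, 31.8, -17, -1.847], [0, -26.6, 31.8, -17, -1.847], [0, -26.6, 31.8, -17, -1.847], [0, -26.6, 31.8, -17, -1.847], [0, -26.6, 31.8, -17, -1.847], [0, -26.6, 31.8, -17, -1.847], [0, -26.6, 31.8, -17, -1.847], [0, -26.6, 31.8, -17, -1.847]])

```text
time_s: 8.7
eef_pos: [0.4299, -0.3456, 0.1986]
eef_rot: [3.141, 0.002, 2.132]
ft_force: [-0.7, -0.5, 0.4]
finger_gap: 0.0855
gripper_force: 0.0
```

```bash
cat > part.py <<'E'
from look import *
def part(zlo,zhi,box,minpx=300):
    s=manip.read_state();p,d=imaging.snapshot("wrist");P=cloud("wrist",d,s)
    yw=s["eef_rot"][2];print("t",s["time_s"],"tcp",np.round(s["eef_pos"],4),"rot",np.round(s["eef_rot"],3),"gap",round(float(s["finger_gap"]),4))
    m=(P[...,2]>zlo)&(P[...,2]<zhi)&(P[...,0]>box[0])&(P[...,0]<box[1])&(P[...,1]>box[2])&(P[...,1]<box[3])
    k,l,st,c=cv2.connectedComponentsWithStats(m.astype(np.uint8),connectivity=8)
    for i in range(1,k):
        if st[i,4]<minpx: continue
        r=cv2.minAreaRect((P[l==i][:,:2]*1000).astype(np.float32));dx=np.array(r[0])-np.array(s["eef_pos"][:2])*1000
        print(st[i],"c",np.round(r[0],1),"size",np.round(r[1],1),"ang",round(r[2],1),"tool shift mm",(dx@[np.cos(yw),np.sin(yw)]).round(1),(dx@[np.sin(yw),-np.cos(yw)]).round(1))
    return p
E
python3 - <<'E'
from part import *
part(.010,.02,(.33,.55,-.45,-.25))
look("scene",.025,.033,(-.1,.0415,-.056,.056))
E
```

```text
t 8.7 tcp [ 0.4299 -0.3456  0.1986] rot [3.141e+00 2.000e-03 2.132e+00] gap 0.0855
[ 280  155   76  119 6383] c [ 425.4 -346.7] size [ 66.2 109.4] ang 31.9 tool shift mm 1.5 -4.4
tcp jig [-311.5 -317.6] z 198.6 yaw-j 1.848 gap 0.0855 F [0.2 0.2 0.1]
scene [246 277  48  32 845] cJ [-0.3 -4. ] size [103.8  83.5] ang 89.8 z 0.031 min [-41.9 -56. ] max [41.5 48. ]
```

Request:
send_rows(rows=[[0, 0.15, -0.45, 6, 0], [0, 0.15, -0.45, 12, 0], [0, 0.15, -0.45, 15.5, 0], [0, 0.15, -0.45, 17.7, 0], [0, 0.15, -0.45, 17.7, 0], [0, 0.15, -0.45, 17.7, 0], [0.5, 0.15, -0.45, 17.7, 0], [0.5, 0.15, -0.45, 17.7, 0], [0.5, 0.15, -0.45, 17.7, 0], [0.5, 0.15, -0.45, 17.7, 0], [0.5, 0.15, -0.45, 17.7, 0]], grip_force=40)

```text
time_s: 10.18
eef_pos: [0.4259, -0.3471, 0.0231]
eef_rot: [3.14, 0.003, 2.133]
ft_force: [-1.3, 0.4, 5.6]
finger_gap: 0.0647
gripper_force: 45.6
```

Request:
send_rows(rows=[[0.5, 0, 0, -3, 0], [0.5, 0, 0, -8, 0], [0.5, 3, 5, -14, 0.05], [0.5, 21.7, 39.8, -14, 0.278], [0.5, 21.7, 39.8, -14, 0.278], [0.5, 21.7, 39.8, -14, 0.278], [0.5, 21.7, 39.8, -14, 0.278], [0.5, 21.7, 39.8, -14, 0.278], [0.5, 21.7, 39.8, -14, 0.278], [0.5, 21.7, 39.8, -14, 0.278], [0.5, 21.7, 39.8, -14, 0.278], [0.5, 21.7, 39.8, -14, 0.278], [0.5, 21.7, 39.8, -14, 0.278], [0.5, 21.7, 39.8, -14, 0.278]])

```text
time_s: 11.92
eef_pos: [0.6455, 0.0473, 0.1613]
eef_rot: [-3.141, 0.001, 1.852]
ft_force: [0.9, 0.3, -0.8]
finger_gap: 0.0647
gripper_force: 45.2
```

Run:
```python
from look import *
P,Q,p=look("wrist",.125,.175,(-.1,.1,-.1,.1),show="pics/w3.png")
look("wrist",.050,.060,(-.1,.1,-.1,.1)); look("scene",.135,.170,(-.1,.1,-.1,.1))
```

```text
tcp jig [ 5.6 -1. ] z 161.3 yaw-j 1.568 gap 0.0647 F [ 0.9  0.3 -0.8]
wrist [  188   178   266   231 30951] cJ [4.  2.9] size [ 92.2 102.5] ang 0.2 z 0.1522 min [-42.1 -48.4] max [50.1 54. ]
tcp jig [ 5.8 -0.5] z 161.3 yaw-j 1.569 gap 0.0646 F [-0.8  0.4 -1. ]
wrist [ 256  134  147   45 3425] cJ [ 9.7 58.2] size [27.3 92.2] ang 89.7 z 0.0557 min [-36.4  44.4] max [55.8 71.7]
wrist [ 288  316   66   21 1209] cJ [  4.1 -64.6] size [48.2 14.2] ang 0.1 z 0.0553 min [-20.1 -71.7] max [ 28.2 -57.5]
tcp jig [ 5.9 -0.2] z 161.4 yaw-j 1.569 gap 0.0647 F [-0.  -0.7 -1.2]
scene [ 238  229   47   35 1046] cJ [5.8 4. ] size [115.9  91.1] ang 76.6 z 0.1527 min [-41.1 -57.2] max [52.4 59. ]
```

View pics/w3.png

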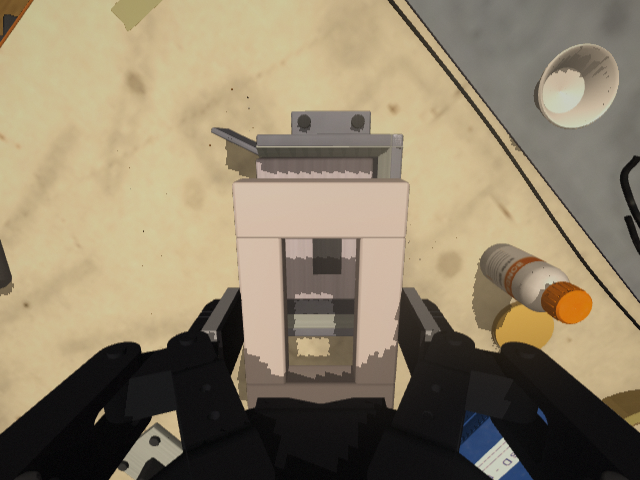

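The spacer is held square (top face at cols 235-408, far edge at row 180) above the jig, and the glue bottle is well clear at (540,290). I'll refine the offset numerically.

Run:
```python
from look import *
P,Q,p=look("wrist",.145,.160,(-.06,.06,.030,.06))
look("wrist",.145,.160,(-.06,.06,-.06,.06))
```

```text
tcp jig [6.1 0.1] z 161.4 yaw-j 1.57 gap 0.0647 F [ 0.7  0.2 -1.5]
wrist [  232   179   178    69 10914] cJ [ 4.3 42.5] size [25.1 66.4] ang 89.9 z 0.1523 min [-28.9  30. ] max [37.5 55.1]
tcp jig [6.1 0.3] z 161.4 yaw-j 1.57 gap 0.065 F [-0.1 -0.2 -1.4]
wrist [  203   179   237   230 27371] cJ [4.5 4.4] size [ 92.2 101.8] ang 0.2 z 0.1523 min [-41.6 -46.6] max [50.6 55.3]
```

Request:
send_rows(rows=[[0.5, 0, 0.3, 3, 0], [0.5, 0, 0.3, 6, 0], [0.5, 0, 0.3, 7.5, 0], [0.5, 0, 0.3, 8.3, 0], [0.5, 0, 0.3, 9, 0], [0.5, 0, 0.3, 9.6, 0], [0.5, 0, 0.3, 9.6, 0], [0.5, 0, 0.3, 9.6, 0]])

```text
time_s: 13.18
eef_pos: [0.6489, 0.0503, 0.0658]
eef_rot: [3.141, 0.0, 1.855]
ft_force: [-0.0, 0.8, -1.4]
finger_gap: 0.0647
gripper_force: 45.2
```

Run:
```python
from look import *
P,Q,p=look("wrist",.051,.06,(-.06,.06,.030,.0565))
look("wrist",.051,.060,(-.1,.1,.044,.1),minpx=100)
```

```text
tcp jig [9.7 0.9] z 65.8 yaw-j 1.571 gap 0.0647 F [-0.   0.8 -1.4]
wrist [  232   179   178    70 11024] cJ [ 8.1 43. ] size [25.9 66.2] ang 90.0 z 0.0568 min [-25.  30.] max [41.2 55.9]
wrist [ 407  178   42   70 2277] cJ [49.3 43.3] size [26.5 13.1] ang 89.8 z 0.0558 min [42.8 30. ] max [55.9 56.5]
tcp jig [9.7 0.8] z 65.8 yaw-j 1.571 gap 0.065 F [ 0.5 -0.5 -2.1]
wrist [ 198  136  255   77 9767] cJ [ 9.7 57.8] size [27.6 92.3] ang 90.0 z 0.0559 min [-36.5  44. ] max [55.8 71.6]
wrist [ 232  180  179   34 5769] cJ [ 8.7 49.9] size [67.7 11.8] ang 0.0 z 0.0568 min [-25.1  44. ] max [42.6 55.8]
```

Request:
send_rows(rows=[[0.5, 0, 0, 0.6, 0], [0.5, 0, 0, 1.1, 0], [0.5, 0, 0, 1.3, 0], [0.5, 0, 0, 1.3, 0], [0.5, 0, 0, 1.3, 0]])

```text
time_s: 13.9
eef_pos: [0.6484, 0.0501, 0.0533]
eef_rot: [-3.141, 0.001, 1.855]
ft_force: [-3.3, -0.2, 7.0]
finger_gap: 0.0646
gripper_force: 45.9
```

Request:
send_rows(rows=[[0.1, 0, 0, 0, 0], [0.1, 0, 0, 0, 0], [0.1, 0, 0, 0, 0], [0.1, 0, 0, -1, 0], [0.1, 0, 0, -4, 0], [0.1, 0, 0, -10, 0], [0.1, 0, 0, -12, 0], [0.1, 0, 0, -12, 0], [0.1, 0, 0, -12, 0]])

```text
time_s: 15.02
eef_pos: [0.6477, 0.0498, 0.171]
eef_rot: [-3.139, -0.0, 1.855]
ft_force: [0.1, -0.4, 0.3]
finger_gap: 0.0771
gripper_force: 0.0
```

Run:
```python
from look import *
P,Q,p=look("wrist",.038,.05,(-.06,.0418,-.058,.057))
for y in (-.048,0.048):
  m=(abs(Q[...,1]-y)<.006)&(abs(Q[...,0])<.041)&(P[...,2]<.06)&(P[...,2]>.04);print(y,P[m][:,2].mean().round(4),Q[m][:,0].min().round(4),Q[m][:,0].max().round(4))
look("wrist",.026,.034,(-.06,.0415,-.056,.056))
```

```text
tcp jig [8.5 0.8] z 171.0 yaw-j 1.571 gap 0.0771 F [ 0.1 -0.4  0.3]
wrist [  264   159   109   153 10326] cJ [ 1.5 -0.5] size [ 80.5 114.9] ang 0.0 z 0.0441 min [-38.7 -58. ] max [41.8 56.9]
-0.048 0.0441 -0.0253 0.0405
0.048 0.0441 -0.0253 0.0407
tcp jig [8.2 0.7] z 170.4 yaw-j 1.571 gap 0.0767 F [ 0.2 -0.3 -0.9]
wrist [ 255  159  111  137 2724] cJ [-1.7  1. ] size [ 81.4 109.6] ang 0.0 z 0.0301 min [-42.4 -53.8] max [39.  55.8]
wrist [ 303  192   40   82 3186] cJ [ 7.6 -0.7] size [65.3 30.2] ang 89.9 z 0.0303 min [ -7.5 -33.4] max [22.7 31.9]
```

The spacer is seated: centre x about 7.7 mm, top at 44 mm on both ends, square. Next, the cover.

Request:
send_rows(rows=[[0.5, -26.5, -15.7, 0, -0.712], [0.5, -26.5, -15.7, 0, -0.712], [0.5, -26.5, -15.7, 0, -0.712], [0.5, -26.5, -15.7, 0, -0.712], [0.5, -26.5, -15.7, 0, -0.712], [0.5, -26.5, -15.7, 0, -0.712], [0.5, -26.5, -15.7, 0, -0.712], [0.5, -26.5, -15.7, 0, -0.712], [0.5, -26.5, -15.7, 0, -0.712], [0.5, -26.5, -15.7, 0, -0.712]])

```text
time_s: 16.38
eef_pos: [0.5725, -0.2471, 0.1724]
eef_rot: [3.142, 0.0, 2.569]
ft_force: [0.4, 0.1, -0.6]
finger_gap: 0.0427
gripper_force: 0.0
```

Run:
```python
from part import *
b=(.45,.65,-.33,-.17)
part(.004,.012,b);part(.028,.037,b)
```

```text
t 16.375 tcp [ 0.5725 -0.2471  0.1724] rot [3.142 0.    2.569] gap 0.0427
[ 278  159   82  126 8321] c [ 570.4 -249.6] size [ 66.2 109.3] ang 57.1 tool shift mm 0.4 -3.2
t 16.425 tcp [ 0.5724 -0.2475  0.1724] rot [-3.142  0.     2.568] gap 0.0428
[ 312  191   15   80 1173] c [ 570.  -249.6] size [11.3 63.2] ang 57.4 tool shift mm 0.8 -3.1
```

Request:
send_rows(rows=[[0.5, 0, -0.25, 5, 0], [0.5, 0, -0.25, 9.5, 0], [0.5, 0, -0.25, 12, 0], [0.5, 0, -0.25, 13.6, 0], [0.5, 0, -0.25, 13.6, 0], [0.5, 0, -0.25, 13.6, 0], [1, 0, -0.25, 13.6, 0], [1, 0, -0.25, 13.6, 0], [1, 0, -0.25, 13.6, 0], [1, 0, -0.25, 13.6, 0], [1, 0, -0.25, 13.6, 0], [1, 0, -0.25, 13.6, 0]], grip_force=60)

```text
time_s: 17.98
eef_pos: [0.5719, -0.2503, 0.0378]
eef_rot: [3.141, 0.002, 2.567]
ft_force: [-0.5, 0.7, 6.2]
finger_gap: 0.0106
gripper_force: 63.2
```

Request:
send_rows(rows=[[1, 0, 0, -3, 0], [1, 0, 0, -8, 0], [1, 0, 0, -13, 0], [1, 9.9, 29.1, -13, 0.712], [1, 9.9, 29.1, -13, 0.712], [1, 9.9, 29.1, -13, 0.712], [1, 9.9, 29.1, -13, 0.712], [1, 9.9, 29.1, -13, 0.712], [1, 9.9, 29.1, -13, 0.712], [1, 9.9, 29.1, -13, 0.712], [1, 9.9, 29.1, -13, 0.712], [1, 9.9, 29.1, -13, 0.712], [1, 9.9, 29.1, -13, 0.712], [1, 9.9, 29.1, -13, 0.712], [1, 9.9, 29.1, -13, 0.712]])

```text
time_s: 19.85
eef_pos: [0.6458, 0.0477, 0.1663]
eef_rot: [3.142, -0.0, 1.855]
ft_force: [0.5, -0.6, -2.0]
finger_gap: 0.0106
gripper_force: 62.1
```

Run:
```python
from look import *
P,Q,p=look("wrist",.130,.148,(-.06,.06,.030,.065),show="pics/w4.png")
look("wrist",.130,.148,(-.06,.06,-.065,.065)); look("wrist",.050,.060,(-.1,.1,-.1,.1))
m=(P[...,2]>.13)&(P[...,2]<.15)&(Q[...,1]>.036)&(abs(Q[...,0])<.05)
a=np.c_[Q[m],np.ones(m.sum())];print("plane",np.linalg.lstsq(a,P[m][:,2],rcond=None)[0].round(4))
```

```text
tcp jig [ 6.  -0.8] z 166.3 yaw-j 1.571 gap 0.0106 F [ 0.5 -0.6 -2. ]
wrist [ 244  174  154   64 8626] cJ [ 4.4 42.2] size [66.2 24.4] ang 0.1 z 0.1369 min [-28.7  30. ] max [37.5 54.4]
tcp jig [ 6.1 -0.7] z 166.3 yaw-j 1.571 gap 0.0109 F [-0.4  0.4 -2.1]
wrist [  244   174   154   162 16877] cJ [ 4.3 15.5] size [77.9 66.3] ang 89.9 z 0.1368 min [-28.8 -23.5] max [37.5 54.4]
wrist [300 371  42  20 397] cJ [  4.3 -49.4] size [21.1 12.6] ang 1.6 z 0.1367 min [ -6.1 -55.8] max [ 15.  -42.8]
tcp jig [ 6.1 -0.6] z 166.3 yaw-j 1.571 gap 0.0106 F [ 0.1  1.  -2. ]
wrist [ 257  135  144   43 3227] cJ [ 9.6 58.7] size [26.5 92.3] ang 89.0 z 0.0558 min [-36.5  44.7] max [55.8 71.2]
plane [-0.0005 -0.0831  0.1409]
```

View pics/w4.png

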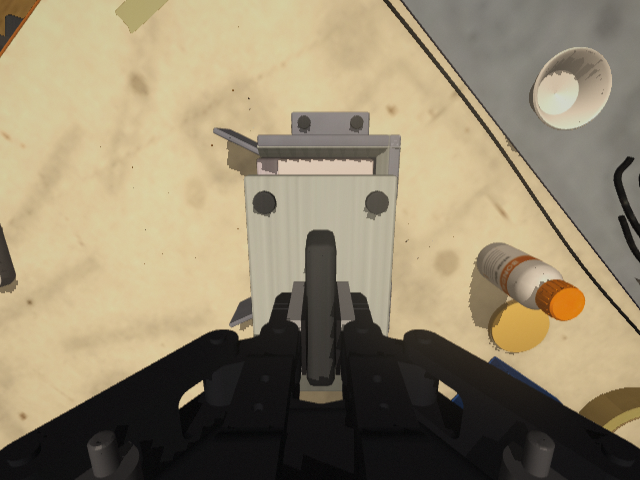

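The cover hangs square and level over the jig: plate at cols 244-398, far edge at row 174. It needs +3.3 mm along jig x, then lowering.

Request:
send_rows(rows=[[1, 0, 0.33, 3, 0], [1, 0, 0.33, 5.5, 0], [1, 0, 0.33, 6.5, 0], [1, 0, 0.33, 7.2, 0], [1, 0, 0.33, 7.2, 0], [1, 0, 0.33, 7.2, 0]])

```text
time_s: 20.75
eef_pos: [0.6497, 0.0489, 0.0954]
eef_rot: [3.14, 0.0, 1.855]
ft_force: [0.2, -0.1, -2.3]
finger_gap: 0.0104
gripper_force: 62.1
```

Run:
```python
from look import *
look("wrist",.060,.072,(-.06,.06,-.065,.065))
```

```text
tcp jig [10.1 -0.6] z 95.4 yaw-j 1.571 gap 0.0104 F [ 0.2 -0.1 -2.3]
wrist [  244   174   154   162 16713] cJ [ 8.5 15.7] size [77.4 66.4] ang 90.0 z 0.0658 min [-24.7 -23. ] max [41.7 54.4]
wrist [300 371  42  20 397] cJ [  8.7 -49.1] size [12.8 21.1] ang 89.0 z 0.0657 min [ -1.9 -55.7] max [ 19.2 -42.6]
```

Request:
send_rows(rows=[[1, 0.06, -0.08, 0, 0], [1, 0.06, -0.08, 0.5, 0], [1, 0.06, -0.08, 1.0, 0], [1, 0.06, -0.08, 1.4, 0], [1, 0.06, -0.08, 1.45, 0], [1, 0.06, -0.08, 1.45, 0]])

```text
time_s: 21.55
eef_pos: [0.6479, 0.0489, 0.0818]
eef_rot: [-3.141, 0.001, 1.855]
ft_force: [-4.4, -1.0, 7.3]
finger_gap: 0.0106
gripper_force: 63.5
```

Request:
send_rows(rows=[[0.6, 0, 0, 0, 0], [0.6, 0, 0, 0, 0], [0.6, 0, 0, 0, 0], [0.6, 0, 0, -1, 0], [0.6, 0, 0, -5, 0], [0.6, 0, 0, -10, 0], [0.6, 0, 0, -10, 0], [0.6, 0, 0, -10, 0], [0.6, 0, 0, -10, 0]])

```text
time_s: 22.68
eef_pos: [0.6472, 0.0486, 0.1783]
eef_rot: [-3.139, -0.0, 1.855]
ft_force: [-0.3, -1.4, 0.1]
finger_gap: 0.0345
gripper_force: 0.0
```

Run:
```python
from look import *
P,Q,p=look("wrist",.048,.0548,(-.06,.0418,-.057,.057),show="pics/w5.png")
look("wrist",.072,.082,(-.06,.0418,-.057,.057))
for y in (-.048,0.048):
  m=(abs(Q[...,1]-y)<.004)&(abs(Q[...,0])<.0415)&(P[...,2]<.0548)&(P[...,2]>.049);print(y,P[m][:,2].mean().round(4),Q[m][:,0].min().round(4),Q[m][:,0].max().round(4))
look("wrist",.026,.034,(-.06,.0415,-.056,.056))
```

```text
tcp jig [ 7.6 -0.2] z 178.3 yaw-j 1.571 gap 0.0345 F [-0.3 -1.4  0.1]
wrist [  275   160    95   145 10414] cJ [ 6.7 -1. ] size [112.   66.3] ang 89.9 z 0.0521 min [-26.5 -57. ] max [40.  54.9]
tcp jig [ 7.7 -0.2] z 178.2 yaw-j 1.571 gap 0.0342 F [ 0.1  0.3 -0.8]
wrist [ 314  198   18   92 1568] cJ [7.1 0.3] size [63.5 11.5] ang 89.7 z 0.0768 min [  1.2 -31.4] max [12.8 32.1]
-0.048 0.0522 -0.0236 0.0348
0.048 0.0521 -0.0257 0.04
tcp jig [ 7.8 -0.1] z 178.3 yaw-j 1.571 gap 0.0341 F [ 0.   0.2 -1.1]
wrist [ 258  157   22  130 2063] cJ [-35.9   3.1] size [105.6  16.3] ang 87.7 z 0.0301 min [-42.5 -49.5] max [-25.6  55.8]
```

View pics/w5.png

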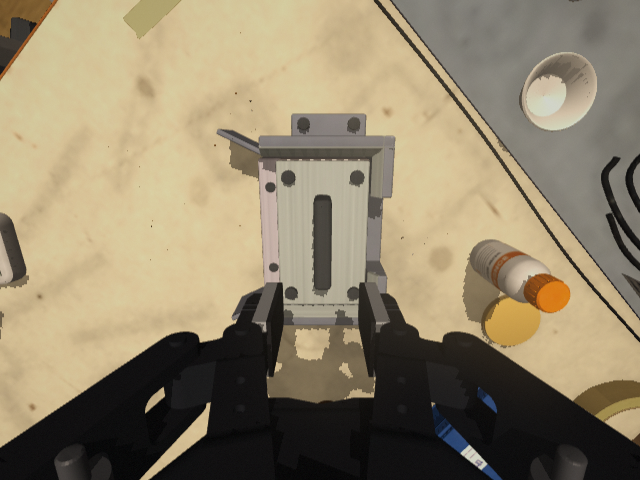

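The cover lies flat at x about 7 mm, y about 0, with its top at 52 mm. The block edge and spacer below it are still in place and the gripper is clear (plate at cols 277-370, rows 160-305). Handing in.

```bash
python3 -c "
from cell import manip
print(manip.job_done())"
```

```text
the job is handed in; nothing more can be done
None
```

The job is handed in at about 23 s. The final wrist view shows block, spacer and cover stacked flat and square in the jig, all within tolerance and with the gripper clear, but the hand-in returned no verdict.

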